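# Check sleeves on the stepped gauge pin and sort them

### The job

Check the two blue sleeves in the track on the stepped gauge pin, one at a time: slide each onto the pin and press it down lightly but surely until it stops. One that stops on the step is good: stand it upright on the floor of the rectangular crate; one that goes right down to the base plate is oversize: stand it upright on the floor of the round dish. Put the first sleeve away before testing the second, and leave the reference sleeve on its stand, the bottle, the tin and the hex key where they are.

Things in the scene. Friction and masses are not known exactly. Their poses are not given: they have to be found in the camera images.
- sleeve_1: one of three blue plastic sleeves alike from outside: tube 36 mm outer diameter, 40 mm long, 50 g, standing on end. Two start in the track, one (it differs each time) on the stand as the reference, not to be handled. Its bore is either 20.5 mm (good) or 27 mm (oversize); the gauge tells which. Origin: centre of its lower end, z along its axis.
- sleeve_2: one of three blue plastic sleeves alike from outside: tube 36 mm outer diameter, 40 mm long, 50 g, standing on end. Two start in the track, one (it differs each time) on the stand as the reference, not to be handled. Its bore is either 20.5 mm (good) or 27 mm (oversize); the gauge tells which. Origin: centre of its lower end, z along its axis.
- sleeve_3: one of three blue plastic sleeves alike from outside: tube 36 mm outer diameter, 40 mm long, 50 g, standing on end. Two start in the track, one (it differs each time) on the stand as the reference, not to be handled. Its bore is either 20.5 mm (good) or 27 mm (oversize); the gauge tells which. Origin: centre of its lower end, z along its axis.
- track: fixed grey channel holding two sleeves in a row, about 80 mm apart. 60 mm wide (x), 190 mm long (y, the row's direction), open ends; floor 6 mm thick; side walls 5 mm thick, 50 mm apart inside, tops 36 mm above the bench. No room for fingers between sleeve and side wall: grasp along y. Origin: centre of its underside, on the bench.
- gauge: fixed upright stepped steel pin. Heights above the bench: round base plate (90 mm diameter) to 12 mm, thick part (23 mm diameter) to 42, thin part (18 mm) to 75, cone to a 10 mm wide tip at 82. A good sleeve stops on the step, lower end at 42 mm; an oversize one at the base plate, lower end at 12 mm. Origin: on the pin's axis at bench level, z up.
- crate: fixed open rectangular green plastic crate for good sleeves, outside 110 mm (x) by 150 mm (y) by 30 mm high, walls 4 mm, floor about 4 mm thick. Origin: centre of its underside, on the bench.
- dish: fixed open round steel dish with upright rim for oversize sleeves, outside diameter 124 mm, 28 mm high, wall 3 mm, floor 4 mm thick. Origin: centre of its underside, on the bench.
- oil_bottle: bystander, loose: white plastic bottle with black cap, 54 mm diameter, 150 mm high, upright. Origin: centre of its underside.
- grease_tin: bystander, loose: dark steel can, 60 mm diameter, 85 mm high, upright. Origin: centre of its underside.
- stand: fixed dark square plate, 56 mm wide, 6 mm thick, beyond the track, carrying the reference sleeve. Origin: centre of its underside, on the bench.
- hex_key: bystander, loose: dark L-shaped hex key, 8 mm thick, long arm 120 mm along its own y through the origin, short arm 35 mm along x at the +y end, lying flat beyond the track. Origin: below the middle of the long arm.
There are look-alikes about, which are no part of the job. Several things look just like the dish: the one meant starts farthest to the robot's right. Several things have the shape of the crate; the one meant has the colours described above.

How it is judged:
By the outcome, as a careful person would: the job done as asked, in the order asked, and still so for the second after the job is handed in, with the robot touching nothing.
It also fails if it takes over 72 s, if anything falls off the work surface, if the arm or the gripper's body presses on something with over 40 N, if the wrist force passes 120 N, or if a joint passes its speed limit or range.

### The arm

A 6-joint arm with a two-finger parallel gripper is mounted at the origin on the work surface. World frame = base frame: x ahead of the robot, y to its left, z up, the work surface at z = 0. Lengths are in mm, angles in rad, forces in N, time in s.
With the tool pointing down it reaches from about 350 to 875 mm from the base axis. Payload 15.5 kg.
Tool frame: the origin (TCP) lies midway between the tips of the shut fingers; the grasp point (between the pads) lies 19 mm behind it; z points along the fingers, y is the line along which they close (so a half turn about z gives the same grasp; the last joint's range is limited). The gripper opens to 85 mm and grips with 20 to 120 N. Pads are 22 mm wide; open, the fingers measure 114 mm over their backs; the gripper's body (76 mm by 85 mm) begins 54 mm behind the grasp point. The pads swing forward as they close: fully open they stand 13 mm farther back than shut.
Start: joints at [-1.375, 0.494, 1.345, -0, 1.302, -0.096], TCP at [179.2, -598.76, 231.277] pointing down, gripper open.
Joint ranges: [-2.91, 2.91], [-0.82, 2.16], [0.22, 2.67], [-1.22, 4.37], [0.12, 2.79], [-3.08, 3.08]. Speed limits (rad/s): [1.89, 1.89, 2.57, 3.01, 3.01, 3.01].

### API

Orientations are given as a unit quaternion [x, y, z, w].
In Python, from bench import manip, snapshot, camera_info, spotter gives the robot as it stands.
- The arm moves only by the tool step_arm, never from a script. Its argument "series" is text: rows parted by semicolons, each of 4 numbers parted by spaces: the shift along the tool's x, y, z in mm, then the turn about the tool's z in rad. A call has 1 to 8 rows; each row shifts and turns the commanded pose from where the row before left it, along the tool's axes as they then stand; what a row does not reach is not made up. A row lasts 1/10 s, in which the tool goes at most 50 mm and 8.59 degrees, less where a joint would pass 70% of its speed; a pose out of reach is approached as far as the arm can. A call is refused whole if a number of a shift passes 50 or a number of a turn 0.15, either way. A call with a gripper value outside its range is refused whole. "gripper" is the opening, from -1 (shut) to 1 (fully open), set as the call begins (left out, the last holds). The fingers move at their own pace and stop on an object; "grip_force" is the grip in N (left out, the last holds). Time passes only in rows, so rows that do not move let the fingers close. It gives the time, the measured TCP pose, the force, the opening and the grip force at its end, in the units of the state.
- manip.observe(): the state, without advancing time (a new reading comes with each control period).
- snapshot(name): name is "scene" or "top" or "wrist"; returns the picture (420x560x3 uint8, blue, green, red); there is no depth.
- camera_info(name): a dict with "vertical_fov" (degrees; the focal length in pixels is half the picture's height over the tangent of half this angle, whatever the lens; pixels are square), "cx", "cy" (the principal point, pixels), "rvec" (rotation vector, rad) and "tvec" (3), from world to camera coordinates, as OpenCV has them. Camera axes: x right, y down, z forward; pixel columns grow to the right and rows downward; lengths in mm; the calibration is good to about 2 mm. A picture is of the moment at which its call begins: read the wrist's pose just before it. camera_info takes no time and is no camera call; for the wrist camera it gives the pose at the moment of the call.
- manip.close_job(): hands the job in; it is judged then, once.
Trained networks look in the newest picture that a camera, given by its name, has taken for a name from the list of things; names that differ only in an ending like _2 or _b are one class to them, and where a whole thing is asked for, a point or a joint stands for the part that bears it (a point fixed in the world has none). Each returns a list of dicts, best first, with "confidence" (0 to 1); they miss things now and then, are a little off and sometimes report something else, mostly with a low value. They report only what shows in the picture. A call takes as long as a camera call. They do not tell look-alikes from the thing itself.
- spotter.look_for(camera, label): "rect" ([centre column, centre row, width, height] in pixels, round what is visible of it).
- spotter.landmark_of(camera, label): "point" ([row, column] in pixels: a listed point, or the origin of a listed thing).
The state is a dict: "time": time; "qpos": joint angles; "qvel": joint speeds; "tau": joint torques, N m; "position": TCP position; "tool_rot": TCP orientation; "ft_force": force on the tool from outside, world axes, zero at the start; "ft_torque": the same for the moment, N m; "finger_gap": opening from 0.0 (shut) to 1.0 (fully open); "grasp_force": force on a finger pad.
Only numpy, scipy, OpenCV 4.12 (cv2) and the standard library are available. Lean on these libraries where they do the work, as an engineer would, in place of code of your own. Each camera call takes 0.05 s, during which the arm holds its last target. There are 200 camera calls.

## Working session

There is one attempt and no reset: what is moved stays moved. The work goes in short steps, Python scripts to look and compute and a tool call to move; the robot and the scene stay as the last step left them, time stands still between calls to the robot, and variables do not carry over. Pictures are saved under pics/ and viewed, at most 12 in all, crops included, and the job is handed in when it is done.

Besides the shell and the picture viewer there is one more tool, called after "Call:" by a JSON object that holds its "op" and its "data". step_arm: Moves the arm, as the interface text tells. Its arguments: {"type":"object","properties":{"series":{"type":"string"},"gripper":{"type":"number"},"grip_force":{"type":"number"}},"required":["series"]}

```bash
mkdir -p pics; cat > h.py <<'E'
import numpy as np, cv2
from bench import manip, snapshot, camera_info, spotter
def ray(ci,u,v):
    f=210/np.tan(np.radians(ci["vertical_fov"])/2)
    R=cv2.Rodrigues(np.array(ci["rvec"],float))[0]; t=np.array(ci["tvec"],float).ravel()
    d=R.T@np.array([(u-ci["cx"])/f,(v-ci["cy"])/f,1]); return -R.T@t,d
def at_z(ci,u,v,z):
    c,d=ray(ci,u,v); return (c+d*(z-c[2])/d[2]).round(1)
def proj(ci,p):
    f=210/np.tan(np.radians(ci["vertical_fov"])/2)
    R=cv2.Rodrigues(np.array(ci["rvec"],float))[0]; q=R@np.array(p,float)+np.array(ci["tvec"],float).ravel()
    return (f*q[:2]/q[2]+[ci["cx"],ci["cy"]]).round(1)
E
python3 - <<'E'
from h import *
a=snapshot("top");cv2.imwrite("pics/top.png",a)
b=snapshot("scene");cv2.imwrite("pics/both.png",cv2.resize(np.vstack([a,b]),(448,600)) if 0 else b)
for cam in("top","scene"):
  ci=camera_info(cam);print(cam,{k:np.round(v,3).ravel() for k,v in ci.items() if not isinstance(v,str)})
  for l in["sleeve_1","track","gauge","crate","dish","stand","oil_bottle","grease_tin","hex_key"]:
    for r in spotter.landmark_of(cam,l)[:5]:
      v,u=r["point"];print(l,round(r["confidence"],2),round(u),round(v),at_z(ci,u,v,0)[:2])
s=manip.observe();print(s["time"],s["position"],s["tool_rot"],s["ft_force"],s["finger_gap"])
E
```

```text
top {'vertical_fov': array([46.672]), 'cx': array([276.959]), 'cy': array([205.674]), 'rvec': array([ 2.111, -2.135,  0.172]), 'tvec': array([  51.123,  490.178, 1438.981])}
sleeve_1 0.67 257 127 [758.5 107.7]
sleeve_1 0.65 286 161 [642.7  14.9]
sleeve_1 0.41 263 159 [651.3  89.1]
track 0.66 272 162 [639.4  59.2]
gauge 0.57 296 218 [458.3 -13.9]
crate 0.73 380 230 [ 416.4 -273.4]
dish 0.78 153 174 [605.5 441.3]
dish 0.56 194 228 [430.6 306.8]
stand 0.56 258 129 [750.6 104.8]
grease_tin 0.65 204 149 [686.4 277.9]
hex_key 0.68 330 130 [ 745.5 -128.2]
scene {'vertical_fov': array([46.172]), 'cx': array([283.07]), 'cy': array([208.536]), 'rvec': array([ 0.722,  2.478, -1.3  ]), 'tvec': array([ 395.983, -140.339, 1611.468])}
sleeve_1 0.68 204 266 [760.5  95.4]
sleeve_1 0.6 242 248 [647.6  85.6]
sleeve_1 0.48 236 230 [623.9   9.7]
gauge 0.78 280 204 [461.4 -30.5]
crate 0.66 252 165 [ 417.1 -273.2]
crate 0.64 286 141 [ 230.9 -358.4]
dish 0.63 361 268 [441.4 312.7]
dish 0.59 342 330 [600.2 440.5]
stand 0.63 206 266 [756.4 101.5]
oil_bottle 0.88 182 187 [ 663.4 -273.9]
oil_bottle 0.54 206 267 [757.9 102.4]
grease_tin 0.81 269 295 [676.9 269.7]
hex_key 0.43 176 221 [ 745.5 -115.3]
1.0 [ 179.20625522 -598.76830703  231.29729673] [9.89449202e-01 1.44880216e-01 7.24532019e-06 1.20660332e-05] [-0.25959907 -0.32841344  0.15871674] 0.9980109197378998
```

View pics/top.png

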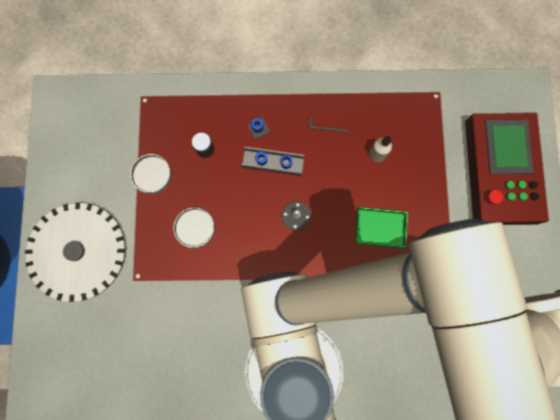

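View pics/both.png

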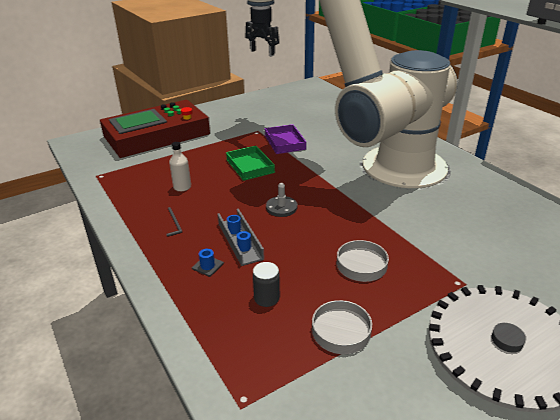

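The sleeve row is at top (263,159) and (286,161), the reference sleeve on its stand at (257,127), and the gauge at (296,216).
- **Dishes:** candidates in top are (194,228) with y≈307 and (153,174) with y≈441. The one farthest right (smallest y) is (194,228).
- **Crates:** candidates in scene are green (250,163) and purple (285,139). Green is the one meant.

I'll confirm both in one enlarged crop and refine the positions.

```bash
python3 - <<'E'
from h import *
a=cv2.imread("pics/top.png");b=cv2.imread("pics/both.png")
c=cv2.resize(a[110:260,125:425],(800,400),interpolation=cv2.INTER_CUBIC)
d=cv2.resize(b[120:360,220:400],(150,200)); cv2.imwrite("pics/crop.png",np.vstack([c,np.hstack([cv2.resize(b[120:190,210:310],(400,200)),cv2.resize(b[235:360,270:400],(400,200))])]))
ct,cs=camera_info("top"),camera_info("scene")
# blue blobs (sleeves), red-mat exclusion outlines
for n,im,ci in(("top",a,ct),("scene",b,cs)):
  h=cv2.cvtColor(im,cv2.COLOR_BGR2HSV)
  for nm,lo,hi,z in(("blue",(105,150,60),(125,255,255),26),("green",(45,150,60),(75,255,255),15)):
    m=cv2.inRange(h,lo,hi);k,_,st,ce=cv2.connectedComponentsWithStats(m)
    for i in range(1,k):
      if 40<st[i,4]<4000: 
        print(n,nm,st[i],ce[i].round(1),at_z(ci,*ce[i],z))
        if nm=="green" and st[i,4]>800:
          p,_=cv2.findContours((_==i).astype(np.uint8),0,1) if 0 else cv2.findContours(m[st[i,1]:st[i,1]+st[i,3],st[i,0]:st[i,0]+st[i,2]].copy(),0,1)
          q=cv2.boxPoints(cv2.minAreaRect(max(p,key=cv2.contourArea)))+st[i,:2]; print([at_z(ci,*w,30)[:2] for w in q])
h=cv2.cvtColor(a,cv2.COLOR_BGR2HSV)
m=cv2.inRange(h,(0,0,60),(180,90,255)); k,lab,st,ce=cv2.connectedComponentsWithStats(m)
for i in range(1,k):
  if 60<st[i,4]<3000 and 110<ce[i][1]<260 and 125<ce[i][0]<425:
    p,_=cv2.findContours((lab==i).astype(np.uint8),0,1);r=cv2.minAreaRect(p[0]);q=cv2.boxPoints(r)
    print("grey",st[i],at_z(ct,*r[0],20)[:2],[list(at_z(ct,*w,36)[:2]) for w in q])
E
```

```text
top blue [252 119  11  12  87] [257.  124.4] [756.9 106.9  26. ]
top blue [256 152  11  12  79] [261.  157.1] [649.2  94.6  26. ]
top blue [   0  188   23  156 2112] [  8.5 258.2] [341.1 866.3  26. ]
top green [ 357  209   49   38 1578] [380.4 227.3] [ 424.4 -270.9   15. ]
[array([ 378.6, -189.5]), array([ 482.6, -203.1]), array([ 466.9, -348.4]), array([ 363.5, -333. ])]
scene blue [308   0   7  14  82] [311.    6.4] [ -961.4 -1908.2    26. ]
scene blue [364   0  75  12 549] [401.6   3.9] [-1517.3 -1618.3    26. ]
scene blue [438   5  20  54 565] [447.2  30.1] [-1272.7  -985.9    26. ]
scene blue [306  21   8  57 338] [309.8  48.7] [ -414.3 -1135.8    26. ]
scene blue [507  21  12  27 160] [512.1  32.1] [-1543.6  -753.5    26. ]
scene blue [478  51  34 108 827] [494.1 101.2] [-631.6 -154.1   26. ]
scene blue [227 215  24  37 460] [239.1 232.5] [638.1  55.2  26. ]
scene blue [199 249  16  21 268] [206.3 259. ] [754.7 105.   26. ]
scene green [ 361    0   80   53 2187] [402.2  27.4] [-1131.1 -1203.9    15. ]
[array([ -744.7, -1185.2]), array([-1405.6, -1911.6]), array([-1511.5, -1238.
[... 1148 characters left out ...]
4(-272.7)], [np.float64(681.8), np.float64(-318.7)], [np.float64(617.8), np.float64(-280.0)]]
grey [241 147  63  28 979] [639.9  59.4] [[np.float64(617.7), np.float64(157.5)], [np.float64(683.3), np.float64(148.8)], [np.float64(653.3), np.float64(-39.7)], [np.float64(588.3), np.float64(-29.7)]]
grey [282 202  29  28 591] [466. -10.] [[np.float64(467.6), np.float64(48.1)], [np.float64(521.8), np.float64(-18.8)], [np.float64(459.4), np.float64(-67.2)], [np.float64(406.0), np.float64(-0.6)]]
grey [ 173  207   42   41 1341] [431.4 303.7] [[np.float64(491.8), np.float64(365.1)], [np.float64(490.3), np.float64(239.0)], [np.float64(367.6), np.float64(237.4)], [np.float64(368.9), np.float64(361.7)]]
```

View pics/crop.png

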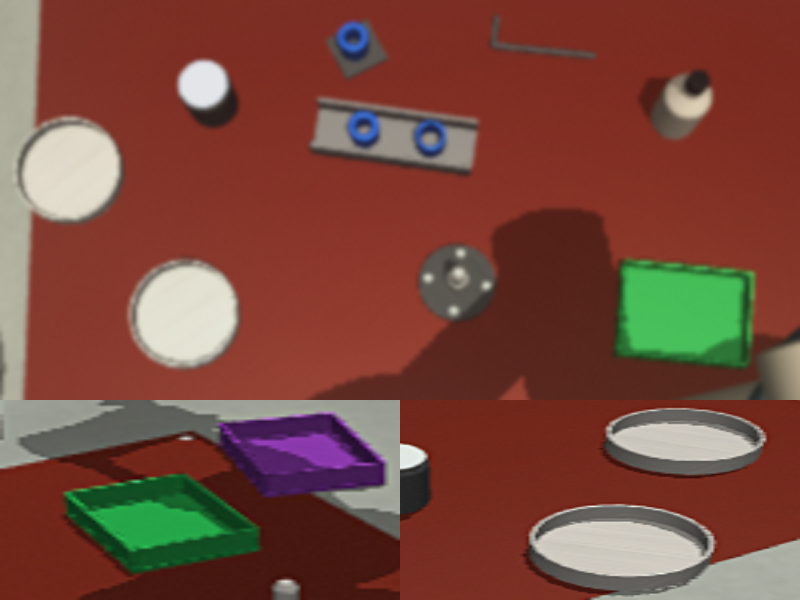

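Confirmed. The light dish at top (194,228) is the rightmost of the two, and the green crate is at (380,228), with purple as the look-alike. I'm moving above the track with the closing axis along the row.

Call:
{"op": "step_arm", "data": {"series": "0 0 -15 0.147; 0 0 -15 0.147; 0 0 -15 0.147; 20 -42 0 0; 20 -42 0 0; 20 -42 0 0; 20 -42 0 0; 20 -42 0 0", "gripper": 1, "grip_force": 25}}

```text
time: 1.8
position: [310.2, -404.5, 276.4]
tool_rot: [0.997, -0.075, 0.0, 0.0]
ft_force: [1.1, -0.8, 0.1]
finger_gap: 1.0
grasp_force: 0.0
```

Call:
{"op": "step_arm", "data": {"series": "20 -42 0 0; 20 -42 0 0; 20 -42 0 0; 20 -42 0 0; 20 -42 0 0; 20 -42 0 0; 20 -42 0 0; 20 -42 0 0"}}

```text
time: 2.6
position: [518.8, -96.0, 276.5]
tool_rot: [0.997, -0.075, 0.0, 0.0]
ft_force: [0.3, -1.4, 0.5]
finger_gap: 0.997
grasp_force: 0.0
```

Call:
{"op": "step_arm", "data": {"series": "20 -45 0 0; 20 -45 0 0; 20 -45 0 0; 0 0 0 0; 0 0 0 0"}}

```text
time: 3.1
position: [597.6, 27.6, 275.9]
tool_rot: [0.997, -0.074, -0.0, 0.0]
ft_force: [-0.1, -1.2, -0.5]
finger_gap: 0.997
grasp_force: 0.0
```

```bash
python3 - <<'E'
from h import *
ci=camera_info("wrist");a=snapshot("wrist");cv2.imwrite("pics/w1.png",a)
print(manip.observe()["position"],ray(ci,280,210))
for l,z in(("sleeve_1",6),("track",0),("gauge",0)):
  for r in spotter.landmark_of("wrist",l)[:4]:
      v,u=r["point"];print(l,round(r["confidence"],2),round(u),round(v),at_z(ci,u,v,z)[:2])
h=cv2.cvtColor(a,cv2.COLOR_BGR2HSV);m=cv2.inRange(h,(105,130,40),(128,255,255))
for p in cv2.findContours(m,0,1)[0]:
  if cv2.contourArea(p)>200: (c,r)=cv2.minEnclosingCircle(p);print(c,r,cv2.boundingRect(p))
E
```

```text
[597.19768666  26.59239907 276.07706831] (array([667.39380913,  17.46114596, 418.79498184]), array([-0.29354098,  0.05217041, -0.95483414]))
sleeve_1 0.92 223 131 [648.2  93.2]
sleeve_1 0.81 193 37 [753.6 105.7]
sleeve_1 0.81 289 132 [636.1  15.1]
sleeve_1 0.3 109 309 [432.2 297. ]
track 0.66 254 135 [637.4  57.9]
track 0.52 531 75 [ 658.6 -272.3]
gauge 0.89 331 253 [469.2 -18.5]
(187.5, 31.5) 23.505416870117188 (166, 10, 43, 43)
```

View pics/w1.png

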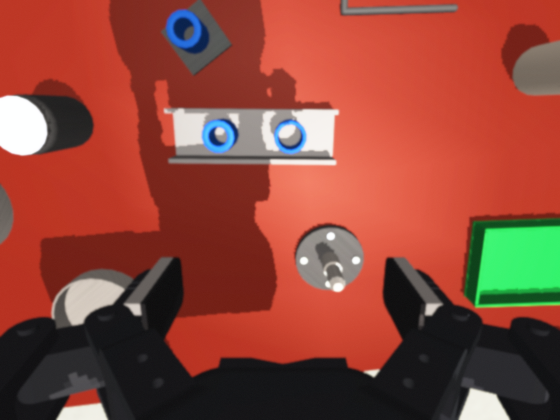

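The wrist view shows the track sleeves' top rings at (219,136) and (290,136), the gauge base at (330,258) with its tip at (338,286), and the reference at (185,30). The tool is well aligned with the track. Refining with ellipse fits.

```bash
python3 - <<'E'
from h import *
ci=camera_info("wrist");a=cv2.imread("pics/w1.png")
h=cv2.cvtColor(a,cv2.COLOR_BGR2HSV);m=cv2.inRange(h,(100,120,120),(128,255,255))
for p in cv2.findContours(m,0,1)[0]:
  if cv2.contourArea(p)>200:
    e=cv2.fitEllipse(p);print("ring",np.round(e[0],1),np.round(e[1],1),at_z(ci,*e[0],46),at_z(ci,*e[0],26),cv2.boundingRect(p))
print("tip",at_z(ci,338,286,82))
# base plate: non-red in region
c=cv2.inRange(h,(0,0,45),(180,110,255)); c[:215]=0;c[300:]=0;c[:,:285]=0;c[:,375:]=0
p=max(cv2.findContours(c,0,1)[0],key=cv2.contourArea);x,y,w,hh=cv2.boundingRect(p);print("base",x,y,w,hh,at_z(ci,x+w/2,y+w*0.48,12))
for zc in((469,-15,12),(466,-12,12)): print(proj(ci,zc),proj(ci,(zc[0],zc[1],82)))
for u,v in((165,110),(338,111),(336,162),(170,160)):print("track",at_z(ci,u,v,36))
z=cv2.resize(np.hstack([a[90:180,160:310],a[220:310,270:390]]),None,fx=2.9,fy=2.9,interpolation=cv2.INTER_CUBIC);cv2.imwrite("pics/z.png",z)
E
```

```text
ring [289.7 136.3] [30.2 33.3] [633.5  12.9  46. ] [631.7  12.8  26. ] (274, 120, 32, 34)
ring [218.4 135.7] [32.2 33.4] [645.7  89.3  46. ] [644.6  93.2  26. ] (202, 119, 34, 34)
ring [183.6  28.6] [34.8 38.5] [754.4 102.5  46. ] [759.1 107.2  26. ] (166, 10, 36, 39)
tip [465.8 -16.4  82. ]
base 295 226 69 66 [465.2 -16.1  12. ]
[328.3 256.6] [336.4 283.7]
[326.3 259. ] [334.  286.4]
track [681.  143.4  36. ]
track [651.7 -43.3  36. ]
track [596.2 -35.2  36. ]
track [626.7 151.2  36. ]
```

View pics/z.png

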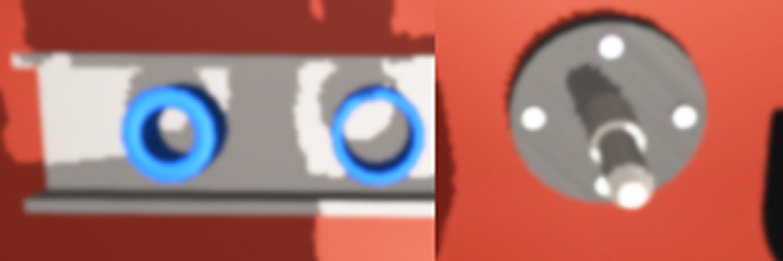

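The pictures put the gauge at about (466,−16.5). The sleeves are at A (645.5,91) and B (633.5,13). I'll take B first, with the fingers part open so they clear its neighbour.

Call:
{"op": "step_arm", "data": {"series": "19 4 -0 0; 19 4 0 0; 0 0 45 0; 0 0 45 0; 0 0 45 0; 0 0 45 0; 0 0 0 0; 0 0 0 0", "gripper": 0.4, "grip_force": 40}}

```text
time: 4.1
position: [633.9, 12.4, 97.2]
tool_rot: [0.997, -0.076, -0.0, 0.0]
ft_force: [-0.3, -0.6, 0.9]
finger_gap: 0.702
grasp_force: 0.0
```

```bash
python3 - <<'E'
from h import *
ci=camera_info("wrist");a=snapshot("wrist");cv2.imwrite("pics/w2.png",a)
s=manip.observe();print(s["position"],s["tool_rot"],s["finger_gap"])
h=cv2.cvtColor(a,cv2.COLOR_BGR2HSV);m=cv2.inRange(h,(100,120,120),(128,255,255))
for p in cv2.findContours(m,0,1)[0]:
  if cv2.contourArea(p)>200:
    e=cv2.fitEllipse(p);print("ring",np.round(e[0],1),np.round(e[1],1),at_z(ci,*e[0],46),cv2.boundingRect(p))
E
```

```text
[634.91950969  12.45572003  98.48331866] [ 9.97152406e-01 -7.54040795e-02  1.14214317e-03 -1.54479565e-07] 0.7001396518547859
ring [279.5 225.4] [56.2 57.1] [634.4  14.6  46. ] (251, 198, 57, 56)
ring [150.5 224.7] [53.5 58.9] [646.5  92.1  46. ] (122, 196, 58, 57)
ring [73.7 34.5] [63.7 75.8] [755.  104.8  46. ] (40, 0, 68, 72)
```

View pics/w2.png

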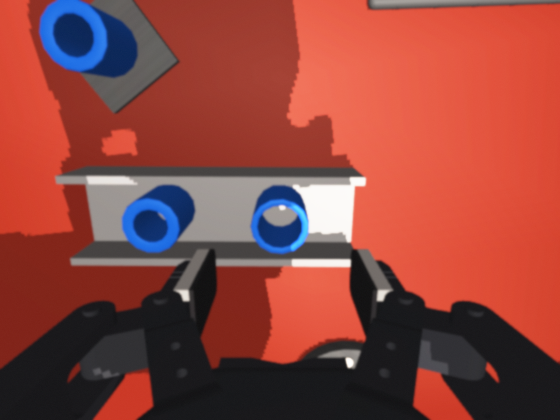

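Sleeve B's ring is centred between the fingers at (280,225), giving (634.4,14.6), and the tool stands at (634.9,12.5). I'm descending and gripping.

Call:
{"op": "step_arm", "data": {"series": "0 -2 25 0; 0 0 25 0; 0 0 20 0; 0 0 9 0; 0 0 0 0"}}

```text
time: 4.65
position: [634.9, 14.9, 18.4]
tool_rot: [0.997, -0.075, 0.001, 0.0]
ft_force: [-0.2, 0.8, 0.9]
finger_gap: 0.703
grasp_force: 0.0
```

Call:
{"op": "step_arm", "data": {"series": "0 0 0 0; 0 0 0 0; 0 0 0 0; 0 0 0 0; 0 0 0 0; 0 0 0 0", "gripper": -1, "grip_force": 40}}

```text
time: 5.25
position: [635.3, 15.0, 19.3]
tool_rot: [0.997, -0.075, 0.001, -0.0]
ft_force: [-2.0, 0.0, 10.4]
finger_gap: 0.41
grasp_force: 38.8
```

Call:
{"op": "step_arm", "data": {"series": "0 0 -30 0; 0 0 -40 0; 0 0 -36 0; -41 14 0 0; -41 14 0 0; -41 14 0 0; -40 14 0 0; 0 0 0 0"}}

```text
time: 6.05
position: [459.0, -15.9, 123.9]
tool_rot: [0.997, -0.075, -0.002, -0.0]
ft_force: [0.7, -0.5, -0.6]
finger_gap: 0.413
grasp_force: 40.2
```

Call:
{"op": "step_arm", "data": {"series": "0 0 0 0; 0 0 0 0; 0 0 0 0"}}

```text
time: 6.35
position: [465.9, -15.9, 123.6]
tool_rot: [0.997, -0.075, 0.001, 0.0]
ft_force: [0.1, 0.2, -0.5]
finger_gap: 0.419
grasp_force: 40.2
```

```bash
python3 - <<'E'
from h import *
ci=camera_info("wrist");a=snapshot("wrist");cv2.imwrite("pics/w3.png",a);b=snapshot("scene");
s=manip.observe();print(s["position"],s["tool_rot"],s["finger_gap"],s["ft_force"])
p=s["position"]
h=cv2.cvtColor(a,cv2.COLOR_BGR2HSV);m=cv2.inRange(h,(100,120,80),(128,255,255))
for q in cv2.findContours(m,0,1)[0]:
  if cv2.contourArea(q)>200:
    e=cv2.fitEllipse(q);print("ring",np.round(e[0],1),np.round(e[1],1),at_z(ci,*e[0],p[2]+28),cv2.boundingRect(q))
c=cv2.resize(b[150:240,220:340],(560,420));cv2.imwrite("pics/w3b.png",np.hstack([cv2.resize(a,(400,300)),cv2.resize(c,(400,300))]))
cs=camera_info("scene");print(proj(cs,(466,-16.5,82)),proj(cs,(p[0],p[1],p[2]-13)))
E
```

```text
[465.40686924 -15.83466376 123.29988048] [ 9.97193142e-01 -7.48716893e-02  2.59148448e-04  1.19276713e-05] 0.4142888353676358 [ 0.07548805  0.3493049  -0.97794629]
ring [282.8 282.1] [ 88.9 113.2] [471.7 -16.5 151.3] (237, 224, 92, 113)
[280.4 183. ] [280.6 174.3]
```

View pics/w3b.png

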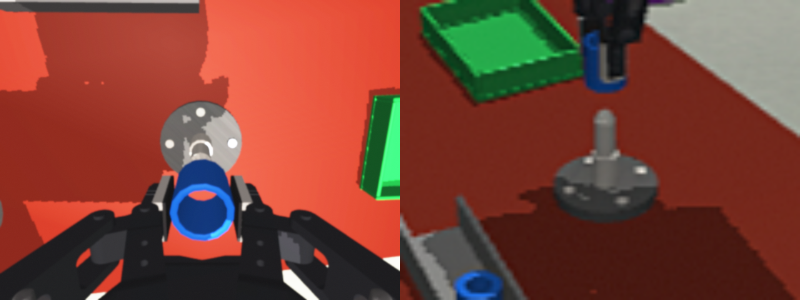

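The sleeve is held upright over the pin in both views. Scene shows the tip just under it and the wrist shows its ring at about (283,297). Lowering onto the pin.

Call:
{"op": "step_arm", "data": {"series": "0 0 10 0; 0 0 10 0; 0 0 8 0; 0 0 6 0; 0 0 6 0; 0 0 5 0; 0 0 0 0"}}

```text
time: 7.15
position: [464.4, -15.9, 77.7]
tool_rot: [0.997, -0.075, -0.0, -0.0]
ft_force: [-0.4, 1.0, -0.4]
finger_gap: 0.417
grasp_force: 40.2
```

Call:
{"op": "step_arm", "data": {"series": "1 0 5 0; 0 0 5 0; 0 0 5 0; 0 0 4 0; 0 0 3 0; 0 0 2 0; 0 0 2 0; 0 0 0 0"}}

```text
time: 7.95
position: [465.6, -16.1, 52.1]
tool_rot: [0.997, -0.075, -0.0, -0.0]
ft_force: [-0.3, 1.2, -1.5]
finger_gap: 0.414
grasp_force: 40.2
```

Call:
{"op": "step_arm", "data": {"series": "0 0 5 0; 0 0 5 0; 0 0 5 0; 0 0 4 0; 0 0 4 0; 0 0 2 0; 0 0 0 0"}}

```text
time: 8.65
position: [465.6, -16.1, 27.0]
tool_rot: [0.997, -0.075, -0.0, -0.0]
ft_force: [0.9, 0.3, -1.8]
finger_gap: 0.42
grasp_force: 40.2
```

Call:
{"op": "step_arm", "data": {"series": "0 0 1 0; 0 0 1 0; 0 0 1 0; 0 0 0 0; 0 0 0 0"}}

```text
time: 9.15
position: [465.7, -16.1, 25.2]
tool_rot: [0.997, -0.075, 0.0, 0.0]
ft_force: [-2.8, 0.7, 25.3]
finger_gap: 0.416
grasp_force: 42.4
```

It went right down: TCP 25 puts the lower end at 12 mm with 25 N, so B is oversize and goes in the dish.

Call:
{"op": "step_arm", "data": {"series": "0 0 -12 0; 0 0 -25 0; 0 0 -35 0; 0 0 -30 0; 0 0 -5 0; 0 0 0 0"}}

```text
time: 9.75
position: [466.0, -16.1, 131.9]
tool_rot: [0.997, -0.075, 0.001, 0.0]
ft_force: [-0.0, -0.3, -1.5]
finger_gap: 0.414
grasp_force: 41.2
```

Call:
{"op": "step_arm", "data": {"series": "-12 -44 0 0; -12 -44 0 0; -12 -44 0 0; -12 -44 0 0; -12 -44 0 0; -11 -44 0 0; -11 -45 0 0; 0 0 0 0"}}

```text
time: 10.55
position: [429.7, 306.1, 129.7]
tool_rot: [0.997, -0.073, -0.0, -0.0]
ft_force: [0.2, 0.1, -0.1]
finger_gap: 0.413
grasp_force: 41.2
```

Call:
{"op": "step_arm", "data": {"series": "0 0 0 0; 0 0 0 0; 0 0 0 0"}}

```text
time: 10.85
position: [430.7, 300.5, 130.8]
tool_rot: [0.997, -0.076, -0.0, 0.0]
ft_force: [0.6, 0.5, -1.2]
finger_gap: 0.417
grasp_force: 41.2
```

```bash
python3 - <<'E'
from h import *
ci=camera_info("wrist");a=snapshot("wrist");cv2.imwrite("pics/w4.png",a)
s=manip.observe();print(s["position"],s["tool_rot"],s["ft_force"])
for cam in("wrist","top","scene"):
  if cam!="wrist":snapshot(cam)
  for r in spotter.landmark_of(cam,"dish")[:3]: print(cam,r,at_z(camera_info(cam),r["point"][1],r["point"][0],0))
E
```

```text
[430.87832701 300.605199   130.9814876 ] [ 9.97121493e-01 -7.58194374e-02 -2.99360194e-04  2.27190862e-04] [ 0.64177056 -0.17404163 -1.57321762]
wrist {'point': [194.3, 281.0], 'confidence': 0.72} [430.  302.7   0. ]
top {'point': [170.6, 149.2], 'confidence': 0.6} [617.1 452.9   0. ]
top {'point': [229.2, 191.5], 'confidence': 0.53} [427.2 313.6   0. ]
scene {'point': [330.5, 338.9], 'confidence': 0.92} [606.4 439.5  -0. ]
scene {'point': [263.8, 358.8], 'confidence': 0.74} [434.8 296.8   0. ]
scene {'point': [298.1, 267.4], 'confidence': 0.49} [684.8 275.9   0. ]
```

View pics/w4.png

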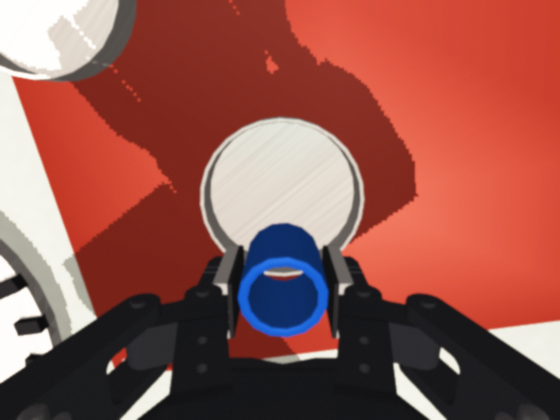

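The dish is centred under the tool, at (281,190) in the image or (430,302), and the sleeve is held upright. Lowering it.

Call:
{"op": "step_arm", "data": {"series": "0 0 30 0; 0 0 30 0; 0 0 25 0; 0 0 15 0; 0 0 8 0; 0 0 2 0; 0 0 0 0; 0 0 0 0"}}

```text
time: 11.95
position: [431.2, 302.0, 22.1]
tool_rot: [0.997, -0.075, 0.001, -0.0]
ft_force: [-0.3, 0.0, -0.3]
finger_gap: 0.414
grasp_force: 41.2
```

Call:
{"op": "step_arm", "data": {"series": "0 0 1 0; 0 0 1 0; 0 0 1 0; 0 0 1 0; 0 0 0 0; 0 0 0 0"}}

```text
time: 12.55
position: [430.8, 301.8, 17.3]
tool_rot: [0.997, -0.075, 0.0, -0.0]
ft_force: [-0.3, 0.2, 2.5]
finger_gap: 0.418
grasp_force: 41.5
```

Call:
{"op": "step_arm", "data": {"series": "0 0 0 0; 0 0 0 0; 0 0 0 0; 0 0 -10 0; 0 0 -30 0; 0 0 -40 0; 0 0 -40 0; 0 0 0 0", "gripper": 0.4}}

```text
time: 13.35
position: [432.9, 302.9, 142.6]
tool_rot: [0.997, -0.075, 0.003, -0.002]
ft_force: [-0.1, 0.7, -1.2]
finger_gap: 0.699
grasp_force: 0.0
```

Call:
{"op": "step_arm", "data": {"series": "0 0 0 0; 0 0 0 0"}}

```text
time: 13.55
position: [430.3, 301.5, 136.9]
tool_rot: [0.997, -0.075, -0.0, 0.0]
ft_force: [0.6, 0.9, 0.1]
finger_gap: 0.699
grasp_force: 0.0
```

```bash
python3 - <<'E'
from h import *
ci=camera_info("wrist");a=snapshot("wrist");cv2.imwrite("pics/w5.png",a);b=snapshot("scene");
s=manip.observe();print(s["position"],s["tool_rot"],s["finger_gap"])
h=cv2.cvtColor(a,cv2.COLOR_BGR2HSV);m=cv2.inRange(h,(100,120,120),(128,255,255))
for q in cv2.findContours(m,0,1)[0]:
  if cv2.contourArea(q)>200:
    e=cv2.fitEllipse(q);print("ring",np.round(e[0],1),np.round(e[1],1),at_z(ci,*e[0],44))
cv2.imwrite("pics/w5b.png",np.hstack([cv2.resize(a,(400,300)),cv2.resize(b[200:305,300:440],(400,300))]))
E
```

```text
[430.18837556 301.40664049 136.40010537] [ 9.97179623e-01 -7.50456328e-02 -8.29531910e-04  5.13372530e-04] 0.6976113054578603
ring [282.2 206.2] [45.9 46.6] [430.2 302.2  44. ]
```

View pics/w5b.png

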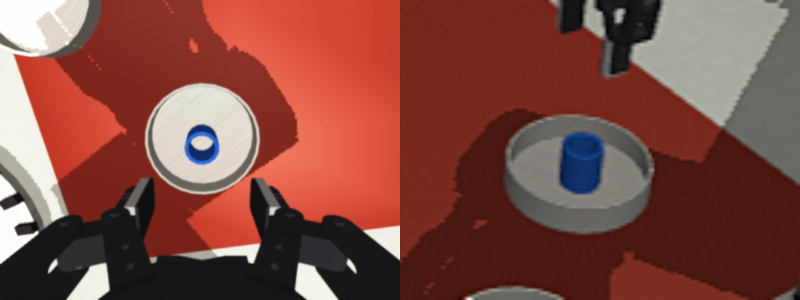

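Sleeve B stands upright in the middle of the dish: ring (282,206) in the wrist picture, and the right-hand view agrees. Next, sleeve A at (646,92).

Call:
{"op": "step_arm", "data": {"series": "35 25 0 0; 35 25 0 0; 35 25 0 0; 35 25 0 0; 35 25 0 0; 35 25 0 0; 35 25 0 0; 0 0 0 0"}}

```text
time: 14.45
position: [649.9, 88.1, 136.0]
tool_rot: [0.997, -0.077, 0.0, 0.0]
ft_force: [0.6, 1.2, -0.2]
finger_gap: 0.702
grasp_force: 0.0
```

Call:
{"op": "step_arm", "data": {"series": "0 0 20 0; 0 0 18 0; 0 0 0 0; 0 0 0 0; 0 0 0 0"}}

```text
time: 14.95
position: [647.1, 92.3, 100.0]
tool_rot: [0.997, -0.075, 0.0, -0.0]
ft_force: [-0.1, 1.2, 0.2]
finger_gap: 0.704
grasp_force: 0.0
```

```bash
python3 - <<'E'
from h import *
ci=camera_info("wrist");a=snapshot("wrist");s=manip.observe();print(s["position"],s["tool_rot"])
h=cv2.cvtColor(a,cv2.COLOR_BGR2HSV);m=cv2.inRange(h,(100,120,120),(128,255,255))
for q in cv2.findContours(m,0,1)[0]:
  if cv2.contourArea(q)>200:
    e=cv2.fitEllipse(q);print("ring",np.round(e[0],1),np.round(e[1],1),at_z(ci,*e[0],46))
E
```

```text
[647.20073445  92.25318472 100.10306072] [ 9.97191141e-01 -7.48969240e-02  5.23388000e-04 -7.58567541e-05]
ring [282.9 224.2] [55.1 56.8] [647.1  92.5  46. ]
ring [229.8  38.4] [65.4 72.1] [754.8 104.9  46. ]
```

Aligned to within 0.3 mm. I'm descending, gripping and lifting.

Call:
{"op": "step_arm", "data": {"series": "0 0 25 0; 0 0 25 0; 0 0 20 0; 0 0 11 0; 0 0 0 0"}}

```text
time: 15.5
position: [646.3, 92.1, 17.5]
tool_rot: [0.997, -0.075, -0.001, 0.0]
ft_force: [0.1, 0.1, 0.8]
finger_gap: 0.701
grasp_force: 0.0
```

Call:
{"op": "step_arm", "data": {"series": "0 0 0 0; 0 0 0 0; 0 0 0 0; 0 0 0 0; 0 0 0 0; 0 0 0 0", "gripper": -1, "grip_force": 40}}

```text
time: 16.1
position: [647.7, 92.1, 19.8]
tool_rot: [0.997, -0.075, 0.001, -0.0]
ft_force: [-0.4, -0.7, 6.8]
finger_gap: 0.407
grasp_force: 40.0
```

Call:
{"op": "step_arm", "data": {"series": "0 0 -30 0; 0 0 -40 0; 0 0 -36 0; -33 27 0 0; -33 27 0 0; -33 27 0 0; -33 27 0 0; -32 26 0 0"}}

```text
time: 16.9
position: [463.3, -16.6, 125.1]
tool_rot: [0.997, -0.075, 0.001, 0.0]
ft_force: [0.3, -0.7, 0.2]
finger_gap: 0.409
grasp_force: 40.2
```

Call:
{"op": "step_arm", "data": {"series": "0 0 0 0; 0 0 0 0; 0 0 0 0; 0 0 0 0"}}

```text
time: 17.3
position: [465.7, -15.6, 124.5]
tool_rot: [0.997, -0.075, 0.001, 0.0]
ft_force: [0.4, 0.4, -0.4]
finger_gap: 0.41
grasp_force: 40.2
```

Call:
{"op": "step_arm", "data": {"series": "0 0.5 10 0; 0 0 10 0; 0 0 7 0; 0 0 5 0; 0 0 5 0; 0 0 4 0; 0 0 0 0"}}

```text
time: 18.0
position: [466.1, -16.1, 82.9]
tool_rot: [0.997, -0.075, 0.001, -0.0]
ft_force: [9.2, 7.9, -5.6]
finger_gap: 0.413
grasp_force: 41.4
```

Call:
{"op": "step_arm", "data": {"series": "0 0 3 0; 0 0 3 0; 0 0 3 0; 0 0 3 0; 0 0 0 0"}}

```text
time: 18.5
position: [466.4, -16.0, 71.2]
tool_rot: [0.997, -0.075, 0.002, -0.0]
ft_force: [9.4, 9.9, -5.1]
finger_gap: 0.411
grasp_force: 41.5
```

It's on the thin part with a lateral push toward +x,+y, so I'm yielding about 1 mm that way.

Call:
{"op": "step_arm", "data": {"series": "1 -1 0 0; 0 0 0 0; 0 0 0 0"}}

```text
time: 18.8
position: [466.3, -15.5, 71.2]
tool_rot: [0.997, -0.075, 0.001, -0.0]
ft_force: [4.9, 3.3, -3.4]
finger_gap: 0.411
grasp_force: 41.6
```

Call:
{"op": "step_arm", "data": {"series": "0.8 -0.5 0 0; 0 0 3 0; 0 0 3 0; 0 0 3 0; 0 0 2 0; 0 0 2 0; 0 0 0 0; 0 0 0 0"}}

```text
time: 19.6
position: [466.4, -15.2, 58.2]
tool_rot: [0.997, -0.075, -0.0, 0.0]
ft_force: [0.3, -0.3, -1.2]
finger_gap: 0.41
grasp_force: 41.9
```

Call:
{"op": "step_arm", "data": {"series": "0 0 1 0; 0 0 1 0; 0 0 1 0; 0 0 1 0; 0 0 0 0; 0 0 0 0"}}

```text
time: 20.2
position: [466.5, -15.2, 55.3]
tool_rot: [0.997, -0.075, 0.0, 0.0]
ft_force: [-6.8, 0.5, 31.1]
finger_gap: 0.407
grasp_force: 44.5
```

It stopped on the step: TCP 55.3 puts the lower end at 42 mm with 31 N. A is good and goes in the green crate.

Call:
{"op": "step_arm", "data": {"series": "0 0 -12 0; 0 0 -25 0; 0 0 -35 0; 0 0 -5 0; 0 0 0 0; 0 0 0 0"}}

```text
time: 20.8
position: [466.1, -15.1, 130.6]
tool_rot: [0.997, -0.075, -0.0, -0.0]
ft_force: [-1.2, 0.2, -1.5]
finger_gap: 0.412
grasp_force: 41.9
```

Call:
{"op": "step_arm", "data": {"series": "-1 43 0 0; -1 43 0 0; -1 43 0 0; -1 43 0 0; -1 43 0 0; 0 43 0 0; 0 0 0 0; 0 0 0 0"}}

```text
time: 21.6
position: [422.1, -269.8, 129.9]
tool_rot: [0.997, -0.076, -0.001, -0.001]
ft_force: [-0.3, 0.9, -0.1]
finger_gap: 0.408
grasp_force: 41.9
```

```bash
python3 - <<'E'
from h import *
ci=camera_info("wrist");a=snapshot("wrist");cv2.imwrite("pics/w6.png",a);s=manip.observe();print(s["position"],s["tool_rot"],s["ft_force"])
for r in spotter.landmark_of("wrist","crate")[:3]: print(r,at_z(ci,r["point"][1],r["point"][0],0))
E
```

```text
[ 422.28158584 -268.89025328  130.12520498] [ 9.97153300e-01 -7.53903536e-02 -9.95522124e-04 -7.74630983e-04] [-0.797226    1.1420706  -0.16475391]
{'point': [185.9, 288.9], 'confidence': 0.77} [ 427.4 -275.2    0. ]
{'point': [361.6, 400.3], 'confidence': 0.56} [ 238.3 -356.5    0. ]
```

View pics/w6.png

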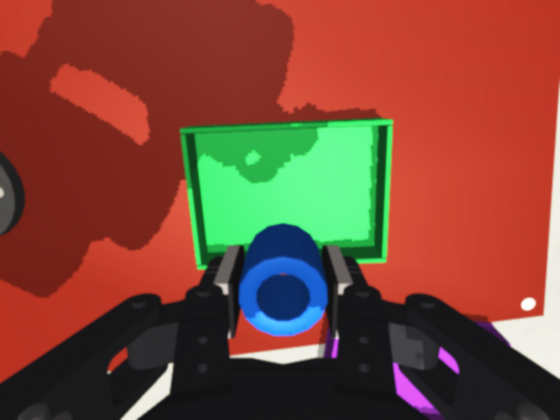

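The green crate is centred at (288,188) under the tool, aligned to within a few degrees and with ample room. The purple look-alike is at the lower right, clear of the path. Lowering.

Call:
{"op": "step_arm", "data": {"series": "2 4 30 0; 0 0 30 0; 0 0 25 0; 0 0 15 0; 0 0 7 0; 0 0 2 0; 0 0 0 0; 0 0 0 0"}}

```text
time: 22.5
position: [424.8, -273.8, 23.0]
tool_rot: [0.997, -0.075, 0.0, 0.0]
ft_force: [0.6, 0.8, 0.0]
finger_gap: 0.409
grasp_force: 41.9
```

Call:
{"op": "step_arm", "data": {"series": "0 0 1 0; 0 0 1 0; 0 0 0.5 0; 0 0 0 0; 0 0 0 0"}}

```text
time: 23.0
position: [424.4, -273.8, 19.8]
tool_rot: [0.997, -0.075, -0.0, -0.0]
ft_force: [1.5, 0.3, -1.0]
finger_gap: 0.408
grasp_force: 41.9
```

Call:
{"op": "step_arm", "data": {"series": "0 0 1 0; 0 0 1 0; 0 0 0.7 0; 0 0 0 0; 0 0 0 0"}}

```text
time: 23.5
position: [424.4, -273.8, 17.7]
tool_rot: [0.997, -0.075, 0.0, 0.0]
ft_force: [-3.6, 2.5, 19.0]
finger_gap: 0.409
grasp_force: 43.7
```

Floor contact. Releasing and lifting.

Call:
{"op": "step_arm", "data": {"series": "0 0 -0.8 0; 0 0 0 0"}}

```text
time: 23.7
position: [424.4, -273.8, 17.9]
tool_rot: [0.997, -0.075, 0.0, 0.0]
ft_force: [0.1, -0.3, -0.5]
finger_gap: 0.412
grasp_force: 42.0
```

Call:
{"op": "step_arm", "data": {"series": "0 0 0 0; 0 0 0 0; 0 0 0 0; 0 0 -10 0; 0 0 -30 0; 0 0 -40 0; 0 0 -40 0; 0 0 0 0", "gripper": 0.4}}

```text
time: 24.5
position: [426.3, -275.2, 143.0]
tool_rot: [0.997, -0.075, 0.003, 0.002]
ft_force: [0.8, -0.3, -1.2]
finger_gap: 0.7
grasp_force: 0.0
```

Call:
{"op": "step_arm", "data": {"series": "0 0 0 0; 0 0 0 0; 0 0 0 0; 0 0 0 0"}}

```text
time: 24.9
position: [424.0, -273.5, 137.1]
tool_rot: [0.997, -0.075, -0.001, -0.001]
ft_force: [-0.2, -0.9, 0.4]
finger_gap: 0.703
grasp_force: 0.0
```

```bash
python3 - <<'E'
from h import *
ci=camera_info("wrist");a=snapshot("wrist");b=snapshot("scene")
s=manip.observe();print(s["position"],s["finger_gap"])
h=cv2.cvtColor(a,cv2.COLOR_BGR2HSV);m=cv2.inRange(h,(100,120,120),(128,255,255))
for q in cv2.findContours(m,0,1)[0]:
  if cv2.contourArea(q)>200:
    e=cv2.fitEllipse(q);print("ring",np.round(e[0],1),np.round(e[1],1),at_z(ci,*e[0],44))
cv2.imwrite("pics/end.png",np.hstack([cv2.resize(a,(400,300)),cv2.resize(b[120:360,120:440],(400,300))]))
E
```

```text
[ 424.13622893 -273.61824673  137.30804488] 0.6991015333484215
ring [283.1 205.6] [45.4 46.4] [ 424.2 -273.3   44. ]
```

View pics/end.png

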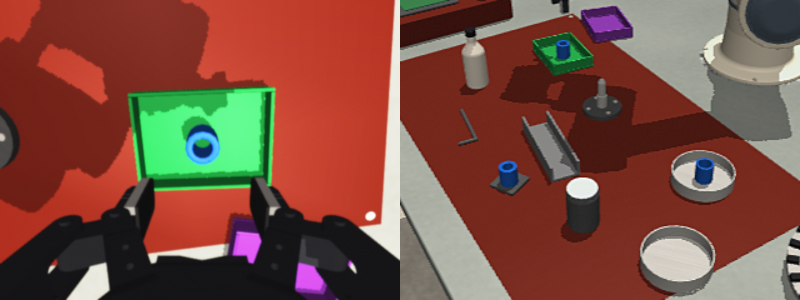

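The good sleeve stands in the green crate, ring (283,206). The oversize one stands in the dish, and the bystanders and reference are untouched.

```bash
python3 -c "
from bench import manip
print(manip.close_job())"
```

```text
the job is handed in; nothing more can be done
None
```

Both sleeves are tested and put away, and the job is handed in: the first went down to the base plate (oversize) and stands in the right-hand dish; the second stopped on the step (good) and stands in the green crate.

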